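# Change the spray probe on an ion source and hold it home

### The arm

A 6-joint arm with a two-finger parallel gripper is mounted at the origin on the work surface. World frame = base frame: x ahead of the robot, y to its left, z up, the work surface at z = 0. Lengths are in m, angles in rad, forces in N, time in s.
With the tool pointing down it reaches from about 0.275 to 0.75 m from the base axis. Payload 10.2 kg.
Tool frame: the origin (TCP) lies at the very end of the fingers, on their centre line; the grasp point (between the pads) lies 19 mm behind it; x points along the fingers, z is the direction in which the jaws open and shut, and the axes are right-handed (so a half turn about x gives the same grasp; the last joint's range is limited). The gripper opens to 85 mm and grips with 20 to 120 N. Pads are 22 mm wide; open, the fingers measure 114 mm over their backs; the gripper's body (76 mm by 85 mm) begins 54 mm behind the grasp point. The pads swing forward as they close: fully open they stand 13 mm farther back than shut.
Start: joints at [-1.501, 0.313, 1.498, -0, 1.331, -0.223], TCP at [0.152, -0.503, 0.231] pointing down, gripper open.
Joint ranges: [-2.94, 2.94], [-0.97, 2.17], [0.19, 2.56], [-1.23, 4.37], [0.02, 3.11], [-2.88, 2.88]. Speed limits (rad/s): [2.39, 2.39, 3.01, 3.14, 3.14, 3.14].

### API

Orientations are given as [roll, pitch, yaw] about the fixed x, y, z axes, in that order (R = Rz(yaw) Ry(pitch) Rx(roll)).
In Python, from plant import read_state, camera, finish_job gives the robot as it stands.
- The arm moves only by the tool step_arm, never from a script. Its arguments are lists of equal length, an entry for each row: "jaw": the finger opening in mm, from 0 to 85.4; "xyz": the shift along the tool's x, y, z in mm, a list of three; "turn": the turn, a rotation vector about the tool's x, y, z in degrees, a list of three. In form: {"jaw": [jaw, ...], "xyz": [[dx, dy, dz], ...], "turn": [[wx, wy, wz], ...]}. A call has 1 to 20 rows; each row is the pose to reach, as a shift and turn from the pose measured when the call began, along the tool's axes at that moment; what a row does not reach only later rows make up. A row lasts 1/12 s, in which the tool goes at most 41.7 mm and 7.16 degrees, less where a joint would pass 70% of its speed; a pose out of reach is approached as far as the arm can. A call with a gripper value outside its range is refused whole. The fingers move at their own pace and stop on an object; "squeeze" is the grip in N (left out, the last holds). Time passes only in rows, so rows that repeat a pose let the fingers close. It gives the time, the measured TCP pose, the force and the opening at its end, in the units of the state.
- read_state(): the state, without advancing time (a new reading comes with each control period).
- camera(name): name is "scene" or "top" or "wrist"; returns a dict with "frame" (400x640x3 uint8, red, green, blue), "camera_matrix" (3x3 intrinsics, pixels), "distortion" ([k1, k2, p1, p2, k3] as OpenCV has them; the pictures are not rectified), "R" (3x3) and "t" (3): a world point X has camera coordinates R X + t. Camera axes: x right, y down, z forward; pixel columns grow to the right and rows downward; lengths in m; the calibration is good to about 2 mm. A picture is of the moment at which its call begins. There is no depth.
- finish_job(): hands the job in, once; it reports no verdict.
The state is a dict: "time": time; "joints": joint angles; "qd": joint speeds; "joint_torque": joint torques, N m; "ee_pos": TCP position; "orientation": TCP orientation; "wrist_force": force on the tool from outside, world axes, zero at the start; "torque": the same for the moment, N m; "grip_width": finger opening in m.
Only numpy, scipy, OpenCV 4.12 (cv2) and the standard library are available. Lean on these libraries where they do the work, as an engineer would, in place of code of your own. Each camera call takes 0.05 s, during which the arm holds its last target.

### The job

Change the spray probe of the ion source on the bench: lift the used probe (orange cap, already unlocked and loose in the port) straight up and out, and stand it in the empty cell of the probe rack, the one with the white drip liner. Then take the clean probe (blue cap), push it down into the port with its two side pins in the two entry slots and, keeping it pressed down against the spring, turn it a quarter turn clockwise (seen from above) as far as its stop. Finish still gripping it and pressing it fully home, flange down on the collar, so that I can do up the clamp screw; keep the probes upright all the while and leave everything else where it is.

Things in the scene. Friction and masses are not known exactly. Their poses are not given: they have to be found in the camera images.
- clean_probe: Clean spray probe, 200 to 325 g, blue cap, upright in a rack cell. Origin: centre of the underside of its flange, on its axis; z up. Flange 58 mm across, z 0 to 6 mm; grip block and cap 44 mm (along x) by 30 mm (along y), z 6 to 48 mm; inlet stub 11 mm across up to z 58 mm; below, a steel sleeve 24 mm across, tapering from z -49 mm to a 15 mm foot at z -58 mm. A half turn about z changes nothing.
- clean_grip (a point): Point on the clean probe's axis 30 mm above its origin, same axes: a good place to grip, across the block's 30 mm, fingers closing along y, fingertips above the flange (whose top is 24 mm below this point).
- clean_pins (a point): Point on the clean probe's axis 15 mm below its origin, same axes: level of its two bayonet pins, 6 mm thick, which stick out along +x and -x to 17 mm from the axis. White marks on the flange lie over the pins.
- used_probe: Used spray probe, orange cap, at the start standing loose and upright in the port, pins in the entry slots, flange 12 mm above the collar. Same build as the clean probe; same origin and axes.
- spare_yellow: Spare probe, yellow cap, in a rack cell; to be left alone. Same build as the clean probe; same origin and axes.
- spare_green: Spare probe, green cap, in a rack cell; to be left alone. Same build as the clean probe; same origin and axes.
- rack: Fixed probe rack 174 by 174 mm, 80 mm high, black foam in a grey shell, with 2 by 2 square cells 40 mm wide whose centres lie at x = +-41, y = +-41 mm. The probes hang in the cells by their flanges, which rest on the foam's top (z = 80 mm). Origin: centre of the underside.
- drip_liner: Thin white plastic drip liner of the one empty cell of the rack, fixed and centred in it: a white square rim, 52 mm wide outside and 40 mm inside, flush with the foam's top, and white walls below. The opening stays 40 mm wide and over 60 mm deep. Origin: centre of the liner's underside, 6 mm above the bench (74 mm below the foam's top). Which cell it is varies.
- ion_source: Fixed grey ion source, housing 150 by 150 mm, 113 mm high, with an aluminium port collar 68 mm across on top, centred, its top face 125 mm above the bench. Small fittings on the housing's top reach at most 24 mm above it. Origin: centre of the underside; z up.
- port (a point): Centre of the collar's top face; z up. Vertical bore 28 mm across; the two entry slots for the pins, about 10 mm wide, run from the bore along +x and -x of this frame (white marks). Home: probe origin at this point, flange on the collar. The pins pass under the collar's lips only with the flange less than 4 mm above the collar.
- port_lock (a point): Red mark on the collar, 32 mm from its centre, about 86 degrees clockwise (seen from above; negative about z) from the +x slot: one pin points here when the probe, pushed in, has been turned to its solid stop. It cannot turn the other way. Let go at the stop, it springs up 6 mm into a detent.
- port_spring (a joint): Travel in m of the spring plunger in the bore: 0 when free (and under a loose probe, flange 12 mm above the collar), 0.012 with a probe home. It pushes the probe up with about 4 N at 0 and 14 N at 0.012.
- bottle_clear: Clear bottle with a blue cap, 70 mm across, 138 mm high; to be left alone. Origin: centre of its underside.
- bottle_amber: Amber bottle with a blue cap, 70 mm across, 138 mm high; to be left alone. Origin: centre of its underside.
- beaker: Glass beaker, 68 mm across, 85 mm high; to be left alone. Origin: centre of its underside.
- wrench: Steel wrench 150 mm long, lying flat; to be left alone.
- driver: Green-handled screwdriver 170 mm long, lying flat; to be left alone.

How it is judged:
On the way:
1. the used probe stands in the rack's empty cell, let go (horizontal distance between used_probe and drip_liner below 0.012 m and z of used_probe in the frame of rack between 0.077 and 0.083 m and angle between used_probe's own z axis and vertical below 0.1 rad and contact force between the fingers and used_probe below 0.1 N and linear speed of used_probe below 0.02 m/s), for 0.2 s.
At the end, for the whole second after the job is handed in: Used probe: upright in the drip-liner cell (within 12 mm of its centre), let go, at rest. Clean probe: in the port, turned at least 75 degrees, flange within 2 mm of the collar, within 3 mm of the axis, upright, still held by the fingers (over 3 N) (all of step 1 and z of clean_probe in the frame of port between -0.003 and 0.002 m and horizontal distance between clean_probe and port below 0.003 m and angle between clean_probe's own z axis and vertical below 0.06 rad and angle between the x axis of clean_probe and the x axis of port, either way round above 1.3 rad and contact force between the fingers and clean_probe above 3 N); the arm keeps its last pose, push and grip.
It fails at once if a bystander is moved by more than 30 mm or tipped (distance of any of spare_yellow, spare_green, bottle_clear, bottle_amber, beaker, wrench, driver from where it was at the start of the episode above 0.03 m or angle between any of spare_yellow, spare_green, bottle_clear, bottle_amber, beaker's own z axis and vertical above 0.5 rad).
It fails at once if the used or the clean probe is tilted by more than 35 degrees (angle between any of clean_probe, used_probe's own z axis and vertical above 0.6 rad).
It also fails if it takes over 66 s, if anything falls off the work surface, if the arm or the gripper's body presses on something with over 40 N, if the wrist force passes 120 N, or if a joint passes its speed limit or range.

## Working session

There is one attempt and no reset: what is moved stays moved. The work goes in short steps, Python scripts to look and compute and a tool call to move; the robot and the scene stay as the last step left them, time stands still between calls to the robot, and variables do not carry over. Pictures are saved under pics/ and viewed, and the job is handed in when it is done.

Besides the shell and the picture viewer there is one more tool, called after "Call:" in YAML: its name, and indented under it one key for each argument. step_arm: Moves the arm, as the interface text tells. Its arguments: {"type":"object","properties":{"jaw":{"type":"array"},"xyz":{"type":"array"},"turn":{"type":"array"},"squeeze":{"type":"number"}},"required":["jaw","xyz","turn"]}

```bash
ls; mkdir -p pics; cat > h.py <<'E'
import numpy as np, cv2
from plant import read_state, camera, finish_job
E
python3 - <<'E'
from h import *
for n in ["scene","top","wrist"]:
    c=camera(n); cv2.imwrite(f"pics/{n}0.png",c["frame"][:,:,::-1]); np.savez(f"{n}0.npz",**c)
    print(n,-c["R"].T@c["t"], c["distortion"], c["camera_matrix"].tolist())
print(read_state())
E
```

```text
pics
scene [1.42104594 0.36311294 1.17383204] [-0.0482199  0.         0.         0.         0.       ] [[440.0713964162146, 0.0, 316.1225456262954], [0.0, 440.0713964162146, 197.17718505782872], [0.0, 0.0, 1.0]]
top [ 0.50110107 -0.01158326  1.17250436] [-0.07171921  0.          0.          0.          0.        ] [[387.26253867016266, 0.0, 326.31168485798236], [0.0, 387.26253867016266, 199.84310216612013], [0.0, 0.0, 1.0]]
wrist [ 0.22087177 -0.48188868  0.37241101] [-0.03064617  0.          0.          0.          0.        ] [[359.1072652575534, 0.0, 315.62354838923784], [0.0, 359.1072652575534, 202.02514377864787], [0.0, 0.0, 1.0]]
{'time': 0.15, 'joints': array([-1.50138268e+00,  3.13289363e-01,  1.49825505e+00,  1.05563036e-05,
        1.33101388e+00, -2.23376028e-01]), 'qd': array([-0.00072724, -0.00205455, -0.00170446,  0.00055113, -0.00044642,
       -0.00147904]), 'joint_torque': array([ 1.48978212e-03, -4.12367678e+01, -2.59796834e+01, -2.02531514e-04,
        3.17117847e-03,  1.96341171e-05]), 'ee_pos': array([ 0.15151682, -0.50245629,  0.23088581]), 'orientation': array([2.9076003 , 1.56983064, 1.62959113]), 'wrist_force': array([-0.21700599,  0.55693012, -0.03320152]), 'torque': array([-0.01938705,  0.01408266,  0.02261432]), 'grip_width': 0.08568065354399887}
```

View pics/scene0.png

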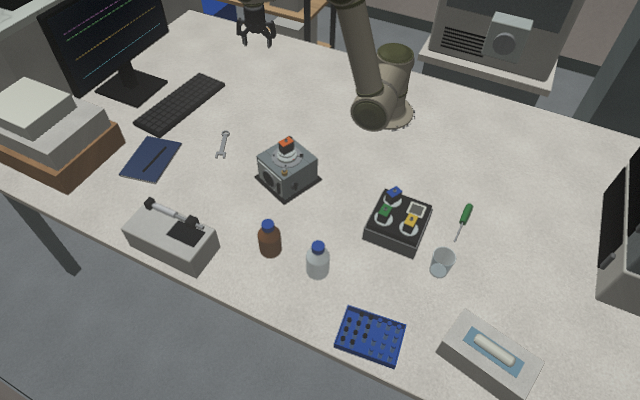

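View pics/top0.png

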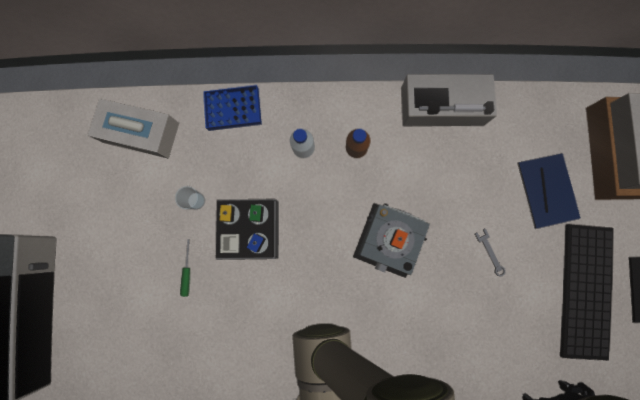

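View pics/wrist0.png

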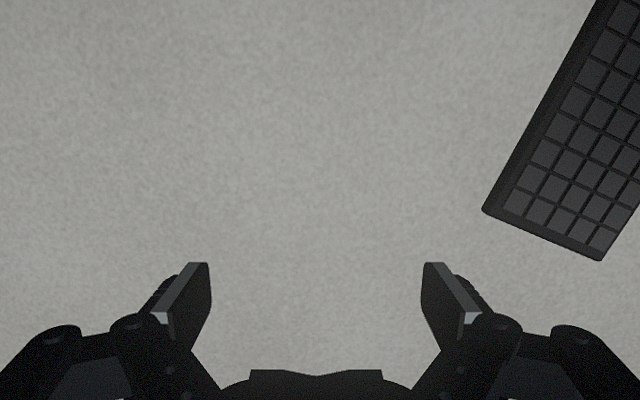

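```bash
cat >> h.py <<'E'
def pix2plane(c,uv,z):
    uv=np.asarray(uv,float).reshape(-1,1,2)
    n=cv2.undistortPoints(uv,np.array(c["camera_matrix"]),np.array(c["distortion"]))[:,0]
    d=np.c_[n,np.ones(len(n))]@c["R"]; o=-c["R"].T@c["t"]
    return o+d*((z-o[2])/d[:,2])[:,None]
def proj(c,P):
    P=np.asarray(P,float).reshape(-1,3)
    return cv2.projectPoints(P,cv2.Rodrigues(np.array(c["R"]))[0],np.array(c["t"]),np.array(c["camera_matrix"]),np.array(c["distortion"]))[0][:,0]
def crop(c,x0,x1,y0,y1,s,name):
    f=c["frame"][y0:y1,x0:x1,::-1]
    cv2.imwrite(name,cv2.resize(f,None,fx=s,fy=s,interpolation=cv2.INTER_CUBIC))
E
python3 - <<'E'
from h import *
t=dict(np.load("top0.npz")); s=dict(np.load("scene0.npz"))
a=t["frame"]
im=np.hstack([a[190:280,205:290],a[190:280,345:440]])[:,:,::-1]
cv2.imwrite("pics/topcrop.png",cv2.resize(im,None,fx=4.4,fy=4.4,interpolation=cv2.INTER_CUBIC))
for n,c in(("top",t),("scene",s)):
    hsv=cv2.cvtColor(c["frame"],cv2.COLOR_RGB2HSV)
    for col,(lo,hi) in dict(orange=((3,150,100),(14,255,255)),blue=((105,120,60),(125,255,255))).items():
        m=cv2.inRange(hsv,lo,hi); k,l,st,ce=cv2.connectedComponentsWithStats(m)
        for i in range(1,k):
            if st[i,4]>15: print(n,col,st[i],ce[i].round(1),pix2plane(c,ce[i],.13).round(3))
E
```

```text
top orange [392 230  15  18 163] [399.  238.6] [[ 0.515 -0.189  0.13 ]]
top blue [ 204   86   57   42 1721] [230.6 107.4] [[0.888 0.272 0.13 ]]
top blue [293 129  13  13 134] [299.5 135.2] [[0.803 0.077 0.13 ]]
top blue [353 129  13  13 134] [359.  135.2] [[ 0.801 -0.088  0.13 ]]
top blue [548 171  31  50 682] [562.8 198.4] [[ 0.619 -0.649  0.13 ]]
top blue [247 234  16  18 161] [254.8 242.7] [[0.508 0.198 0.13 ]]
scene orange [279 137  14  10  61] [285.7 141.5] [[ 0.469 -0.207  0.13 ]]
scene blue [201   0  28  16 275] [212.4   6.2] [[-0.205 -0.982  0.13 ]]
scene blue [387 187  15  10  74] [393.7 191.7] [[0.515 0.202 0.13 ]]
scene blue [262 219  12  10  94] [267.2 223.8] [[ 0.799 -0.088  0.13 ]]
scene blue [312 241  12  10 102] [317.7 245.6] [[0.801 0.077 0.13 ]]
scene blue [ 334  306   72   60 1925] [371.5 337.3] [[0.982 0.313 0.13 ]]
```

View pics/topcrop.png

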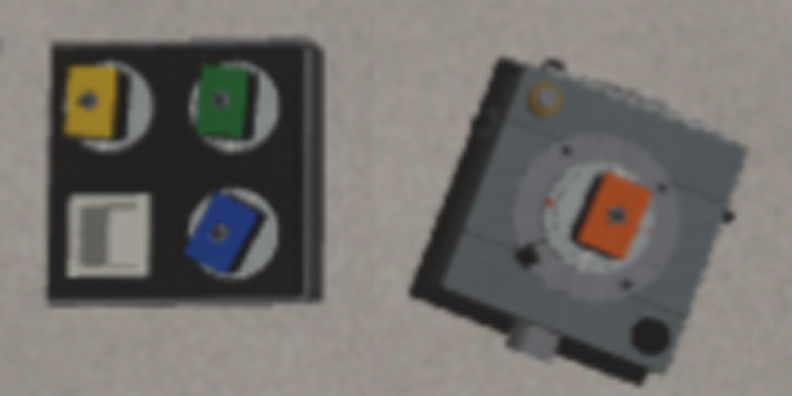

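```bash
cat >> h.py <<'E'
from scipy.spatial.transform import Rotation as Ro
def Rtool(s): return Ro.from_euler("xyz",s["orientation"]).as_matrix()
COL=dict(orange=((3,150,80),(14,255,255)),blue=((105,120,50),(125,255,255)),green=((55,100,30),(85,255,255)),yellow=((20,150,80),(30,255,255)))
def mask(c,col): 
    return cv2.inRange(cv2.cvtColor(c["frame"],cv2.COLOR_RGB2HSV),*COL[col])
def tri(c1,u1,c2,u2):
    def ray(c,u):
        a=pix2plane(c,u,0)[0]; o=-c["R"].T@c["t"]; d=a-o; return o,d/np.linalg.norm(d)
    o1,d1=ray(c1,u1);o2,d2=ray(c2,u2)
    A=np.c_[d1,-d2]; k=np.linalg.lstsq(A,o2-o1,rcond=None)[0]
    p,q=o1+k[0]*d1,o2+k[1]*d2
    return (p+q)/2, np.linalg.norm(p-q)
E
python3 - <<'E'
from h import *
t=dict(np.load("top0.npz"))
def dirs(c,col,z,box):
    m=mask(c,col); mm=np.zeros_like(m); x0,x1,y0,y1=box; mm[y0:y1,x0:x1]=m[y0:y1,x0:x1]
    ct=max(cv2.findContours(mm,0,2)[0],key=cv2.contourArea)
    b=cv2.boxPoints(cv2.minAreaRect(ct)); P=pix2plane(c,b,z)[:,:2]
    e1,e2=P[1]-P[0],P[2]-P[1]
    L=e1 if np.linalg.norm(e1)>np.linalg.norm(e2) else e2
    print(col,"centre",P.mean(0).round(4),"sides",np.linalg.norm(e1).round(4),np.linalg.norm(e2).round(4),"long axis deg",np.degrees(np.arctan2(L[1],L[0])).round(1)%180)
dirs(t,"orange",.185,(380,420,220,260)); dirs(t,"blue",.128,(240,275,225,260))
dirs(t,"yellow",.128,(210,245,195,230)); dirs(t,"green",.128,(240,275,195,230))
m=cv2.inRange(t["frame"],(150,150,140),(255,255,255))
st=read_state(); R=Rtool(st); print(R.round(3))
w=dict(np.load("wrist0.npz")); print("cam in tool",(R.T@(-w["R"].T@w["t"]-st["ee_pos"])).round(4)); print((w["R"]@R).round(3))
# liner corners by eye in 4.4x crop
cr=np.array([[67,195],[152,193],[150,276],[66,277]])/4.4+[205,190]
P=pix2plane(t,cr,.08); print("liner",P.round(4).tolist(),P.mean(0))
# collar pale disc in crop
for n,q,z in(("redL",(548,202),.125),("redR",(650,231),.125)):
    u=np.array(q)/4.4+[345-85,190]; print(n,u,pix2plane(t,u,z).round(4))
E
```

```text
orange centre [ 0.5144 -0.1795] sides 0.0416 0.0287 long axis deg 156.7
blue centre [0.5087 0.1994] sides 0.042 0.0306 long axis deg 153.6
yellow centre [0.5907 0.2802] sides 0.0305 0.0411 long axis deg 1.0
green centre [0.5899 0.1989] sides 0.0275 0.0409 long axis deg 0.5999999999999943
[[-0.     0.957  0.289]
 [ 0.001  0.289 -0.957]
 [-1.     0.    -0.001]]
cam in tool [-0.1415  0.0724  0.0002]
[[ 0.    -0.001  1.   ]
 [-0.282 -0.959 -0.001]
 [ 0.959 -0.282 -0.   ]]
liner [[0.5327, 0.3076, 0.08], [0.5336, 0.2521, 0.08], [0.4805, 0.2527, 0.08], [0.4801, 0.3073, 0.08]] [0.50673433 0.27994751 0.08      ]
redL [384.54545455 235.90909091] [[ 0.5231 -0.1514  0.125 ]]
redR [407.72727273 242.5       ] [[ 0.5047 -0.2134  0.125 ]]
```

```bash
cat >> h.py <<'E'
def plan(p,jawdeg):
    s=read_state(); R=Rtool(s); a=np.radians(jawdeg)
    z=np.array([np.cos(a),np.sin(a),0]); x=np.array([0,0,-1.]); T=np.c_[x,np.cross(z,x),z]
    d=R.T@(np.array(p)-s["ee_pos"])*1000; rv=Ro.from_matrix(R.T@T).as_rotvec(degrees=True)
    print("t %.2f"%s["time"],"ee",s["ee_pos"].round(4),"jaw deg %.1f"%np.degrees(np.arctan2(R[1,2],R[0,2])),"F",np.round(s["wrist_force"],1),"grip %.4f"%s["grip_width"])
    print(" -> xyz",d.round(1).tolist(),"turn",rv.round(2).tolist(), "rows>=",max(np.linalg.norm(d)/41.7,np.linalg.norm(rv)/7.16).round(1))
E
python3 -c "
from h import *
plan((.514,-.180,.32),66.7)"
```

```text
t 0.15 ee [ 0.1515 -0.5025  0.2309] jaw deg -73.2 F [-0.2  0.6 -0. ] grip 0.0857
 -> xyz [-88.8, 440.1, -204.2] turn [-139.92, -0.01, -0.07] rows>= 19.5
```

Call:
step_arm:
  jaw: [60, 60, 60, 60, 60, 60, 60, 60, 60, 60, 60, 60, 60, 60, 60, 60, 60, 60, 60, 60]
  xyz:
    - [-60, 30, -15]
    - [-89, 60, -30]
    - [-89, 90, -45]
    - [-89, 120, -60]
    - [-89, 150, -72]
    - [-89, 180, -85]
    - [-89, 205, -97]
    - [-89, 230, -108]
    - [-89, 255, -119]
    - [-89, 280, -130]
    - [-89, 305, -141]
    - [-89, 330, -153]
    - [-89, 355, -165]
    - [-89, 380, -176]
    - [-89, 400, -186]
    - [-89, 420, -195]
    - [-89, 440, -204]
    - [-89, 440, -204]
    - [-89, 440, -204]
    - [-89, 440, -204]
  turn:
    - [-7, 0, 0]
    - [-14, 0, 0]
    - [-21, 0, 0]
    - [-28, 0, 0]
    - [-35, 0, 0]
    - [-42, 0, 0]
    - [-49, 0, 0]
    - [-56, 0, 0]
    - [-63, 0, 0]
    - [-70, 0, 0]
    - [-77, 0, 0]
    - [-84, 0, 0]
    - [-91, 0, 0]
    - [-98, 0, 0]
    - [-105, 0, 0]
    - [-112, 0, 0]
    - [-119, 0, 0]
    - [-126, 0, 0]
    - [-133, 0, 0]
    - [-140, 0, 0]

```text
time: 1.82
ee_pos: [0.5141, -0.1798, 0.3197]
orientation: [0.977, 1.569, 2.15]
wrist_force: [-0.2, 0.8, 0.1]
grip_width: 0.0597
```

```bash
python3 - <<'E'
from h import *
c=camera("wrist"); np.savez("w1.npz",**c); cv2.imwrite("pics/w1.png",c["frame"][:,:,::-1])
plan((.514,-.180,.32),66.7)
E
```

```text
t 1.87 ee [ 0.514  -0.18    0.3198] jaw deg 67.6 F [-0.1  0.6 -0.7] grip 0.0600
 -> xyz [-0.2, -0.0, 0.0] turn [0.87, 0.05, -0.07] rows>= 0.1
```

View pics/w1.png

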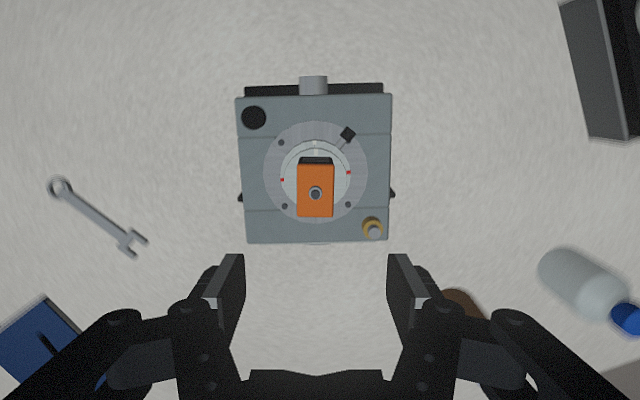

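```bash
python3 - <<'E'
from h import *
c=dict(np.load("w1.npz"))
m=mask(c,"orange"); ct=max(cv2.findContours(m,0,2)[0],key=cv2.contourArea)
r=cv2.minAreaRect(ct); b=cv2.boxPoints(r); P=pix2plane(c,b,.185)[:,:2]
print(b.round(1).tolist()); e1,e2=P[1]-P[0],P[2]-P[1]
for e in(e1,e2): print(np.linalg.norm(e).round(4),np.degrees(np.arctan2(e[1],e[0])).round(1)%180)
print("cap centre",P.mean(0).round(4),"stub",pix2plane(c,(315.3,193),.195).round(4))
hsv=cv2.cvtColor(c["frame"],cv2.COLOR_RGB2HSV)
rd=cv2.inRange(hsv,(0,120,80),(4,255,255))|cv2.inRange(hsv,(170,120,80),(180,255,255))
k,l,st,ce=cv2.connectedComponentsWithStats(rd)
Q=[]
for i in range(1,k):
    if st[i,4]>=4 and ce[i][1]<250: q=pix2plane(c,ce[i],.125)[0]; Q.append(q); print("red",st[i],ce[i].round(1),q.round(4))
if len(Q)==2:
    d=Q[0]-Q[1]; print("mid",(Q[0]+Q[1])/2,"dist",np.linalg.norm(d),"ang",np.degrees(np.arctan2(d[1],d[0]))%180)
crop(c,225,405,70,250,4,"pics/w1c.png")
E
```

```text
[[297.0, 164.0], [333.0, 164.0], [333.0, 216.0], [297.0, 216.0]]
0.028 67.1
0.0427 157.9
cap centre [ 0.5144 -0.1803] stub [[ 0.5139 -0.1798  0.195 ]]
red [347 171   4   3  10] [348.2 172. ] [ 0.5243 -0.1501  0.125 ]
red [281 178   3   3   8] [282.1 179.1] [ 0.5061 -0.211   0.125 ]
mid [ 0.5151632  -0.18057009  0.125     ] dist 0.06356592525358522 ang 73.36197244427058
```

View pics/w1c.png

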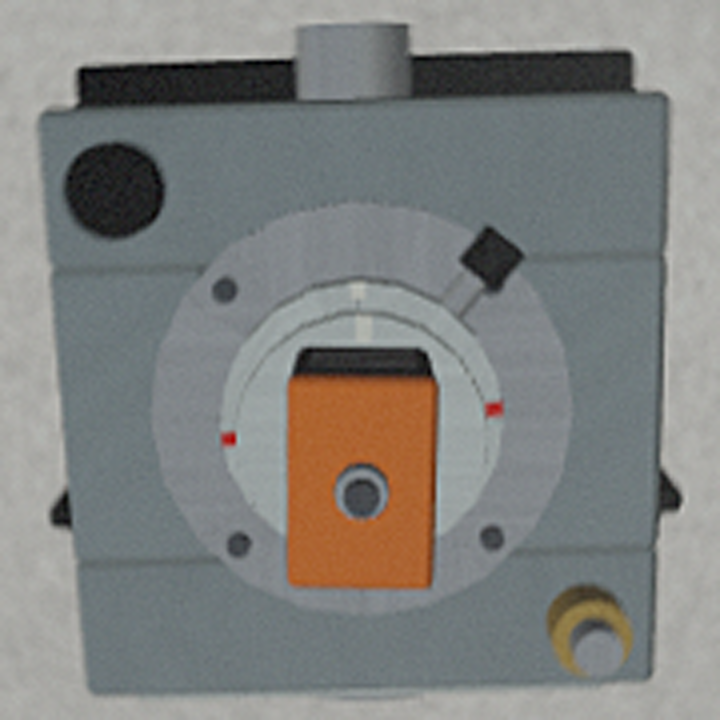

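```bash
python3 -c "
from h import *
plan((.5144,-.1802,.149),68)"
```

```text
t 1.87 ee [ 0.514  -0.18    0.3198] jaw deg 67.6 F [-0.1  0.6 -0.7] grip 0.0600
 -> xyz [170.8, -0.7, -0.2] turn [-0.43, 0.05, -0.07] rows>= 4.1
```

Call:
step_arm:
  jaw: [55, 50, 50, 50, 50, 50, 50, 50, 50]
  xyz:
    - [30, -0.7, 0]
    - [70, -0.7, 0]
    - [105, -0.7, 0]
    - [130, -0.7, 0]
    - [150, -0.7, 0]
    - [163, -0.7, 0]
    - [171, -0.7, 0]
    - [171, -0.7, 0]
    - [171, -0.7, 0]
  turn:
    - [-0.4, 0, 0]
    - [-0.4, 0, 0]
    - [-0.4, 0, 0]
    - [-0.4, 0, 0]
    - [-0.4, 0, 0]
    - [-0.4, 0, 0]
    - [-0.4, 0, 0]
    - [-0.4, 0, 0]
    - [-0.4, 0, 0]

```text
time: 2.62
ee_pos: [0.5146, -0.1802, 0.1492]
orientation: [0.752, 1.57, 1.937]
wrist_force: [0.4, 0.6, -0.5]
grip_width: 0.0501
```

```bash
python3 - <<'E'
from h import *
c=camera("wrist"); cv2.imwrite("pics/w2.png",c["frame"][:,:,::-1])
plan((.5144,-.1802,.149),68)
E
```

```text
t 2.67 ee [ 0.5149 -0.1803  0.1497] jaw deg 67.9 F [-0.4  0.5 -0.1] grip 0.0498
 -> xyz [0.7, 0.5, -0.1] turn [-0.08, 0.04, 0.01] rows>= 0.0
```

View pics/w2.png

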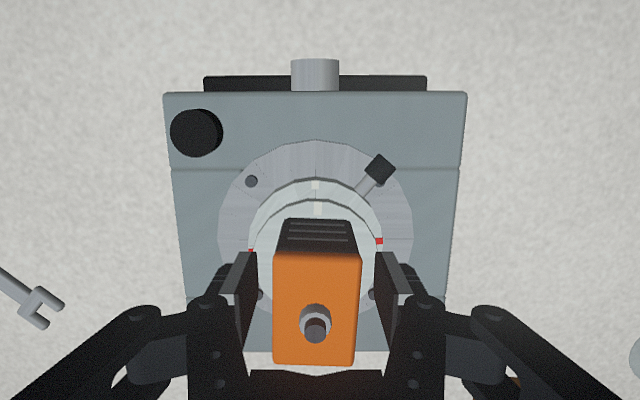

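Call:
step_arm:
  jaw: [24, 24, 24, 24, 24, 24, 24, 24]
  xyz:
    - [0, 0, 0]
    - [0, 0, 0]
    - [0, 0, 0]
    - [0, 0, 0]
    - [0, 0, 0]
    - [0, 0, 0]
    - [0, 0, 0]
    - [0, 0, 0]
  turn:
    - [0, 0, 0]
    - [0, 0, 0]
    - [0, 0, 0]
    - [0, 0, 0]
    - [0, 0, 0]
    - [0, 0, 0]
    - [0, 0, 0]
    - [0, 0, 0]
  squeeze: 50

```text
time: 3.33
ee_pos: [0.5151, -0.1805, 0.1499]
orientation: [-1.196, 1.57, -0.01]
wrist_force: [1.2, -2.1, 0.4]
grip_width: 0.0296
```

```bash
python3 - <<'E'
from h import *
plan((.5144,-.1802,.24),68)
print(read_state()["torque"])
E
```

```text
t 3.33 ee [ 0.5151 -0.1805  0.1499] jaw deg 67.9 F [ 1.2 -2.1  0.4] grip 0.0296
 -> xyz [-90.1, 0.7, 0.1] turn [-0.09, 0.03, 0.07] rows>= 2.2
[-0.4297705  -0.32478828  0.01173167]
```

Call:
step_arm:
  jaw: [24, 24, 24, 24, 24, 24, 24, 24, 24, 24]
  xyz:
    - [-4, 0, 0]
    - [-10, 0, 0]
    - [-18, 0, 0]
    - [-28, 0, 0]
    - [-40, 0, 0]
    - [-55, 0, 0]
    - [-72, 0, 0]
    - [-90, 0, 0]
    - [-110, 0, 0]
    - [-110, 0, 0]
  turn:
    - [0, 0, 0]
    - [0, 0, 0]
    - [0, 0, 0]
    - [0, 0, 0]
    - [0, 0, 0]
    - [0, 0, 0]
    - [0, 0, 0]
    - [0, 0, 0]
    - [0, 0, 0]
    - [0, 0, 0]

```text
time: 4.17
ee_pos: [0.5159, -0.181, 0.2643]
orientation: [-1.649, 1.563, -0.463]
wrist_force: [0.1, 0.3, -1.3]
grip_width: 0.0295
```

```bash
python3 - <<'E'
from h import *
c=camera("scene"); crop(c,220,380,70,190,4,"pics/s3.png")
c=camera("top"); np.savez("t3.npz",**c); crop(c,340,440,180,280,5,"pics/t3.png")
plan((.507,.280,.26),90)
E
```

```text
t 4.27 ee [ 0.5149 -0.1804  0.26  ] jaw deg 67.9 F [-0.9 -0.4 -3.4] grip 0.0298
 -> xyz [-0.1, 180.4, 423.7] turn [-22.08, 0.0, 0.1] rows>= 11.0
```

View pics/s3.png

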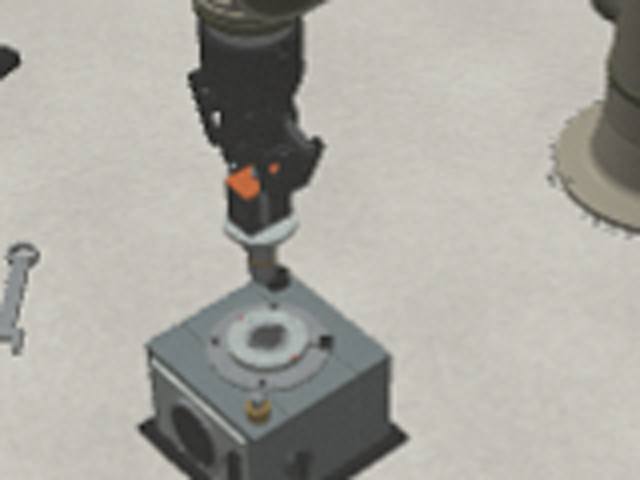

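```bash
python3 - <<'E'
from h import *
plan((.575,.19,.27),68)
E
```

```text
t 4.27 ee [ 0.5149 -0.1804  0.26  ] jaw deg 67.9 F [-0.9 -0.4 -3.4] grip 0.0298
 -> xyz [-10.0, 83.6, 365.9] turn [-0.08, 0.02, 0.1] rows>= 9.0
```

Call:
step_arm:
  jaw: [24, 24, 24, 24, 24, 24, 24, 24, 24, 24, 24, 24, 24, 24]
  xyz:
    - [-10, 3, 12]
    - [-10, 9, 40]
    - [-10, 17, 75]
    - [-10, 25, 110]
    - [-10, 33, 145]
    - [-10, 41, 180]
    - [-10, 49, 215]
    - [-10, 57, 250]
    - [-10, 65, 285]
    - [-10, 73, 318]
    - [-10, 79, 346]
    - [-10, 83, 362]
    - [-10, 84, 366]
    - [-10, 84, 366]
  turn:
    - [0, 0, 0]
    - [0, 0, 0]
    - [0, 0, 0]
    - [0, 0, 0]
    - [0, 0, 0]
    - [0, 0, 0]
    - [0, 0, 0]
    - [0, 0, 0]
    - [0, 0, 0]
    - [0, 0, 0]
    - [0, 0, 0]
    - [0, 0, 0]
    - [0, 0, 0]
    - [0, 0, 0]

```text
time: 5.43
ee_pos: [0.574, 0.1916, 0.2691]
orientation: [-3.12, 1.57, -1.932]
wrist_force: [0.1, -1.3, -2.8]
grip_width: 0.0301
```

```bash
python3 - <<'E'
from h import *
read_state()
c=camera("wrist"); np.savez("w4.npz",**c); cv2.imwrite("pics/w4.png",c["frame"][:,:,::-1])
plan((.507,.280,.26),68)
E
```

```text
t 5.48 ee [0.5742 0.1905 0.2693] jaw deg 68.0 F [-0.3  0.1 -2.8] grip 0.0294
 -> xyz [9.3, 95.9, 57.8] turn [-0.04, -0.03, 0.03] rows>= 2.7
```

View pics/w4.png

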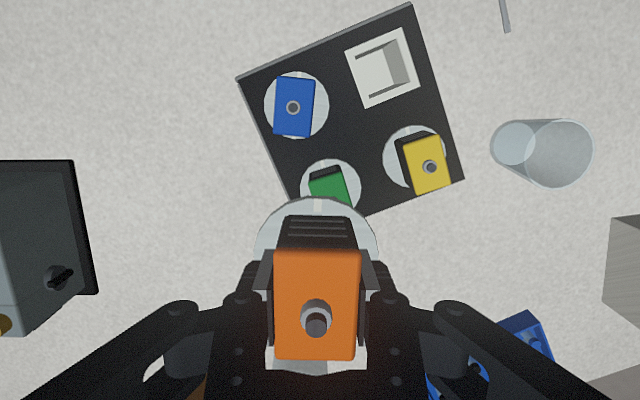

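```bash
python3 - <<'E'
from h import *
c=dict(np.load("w4.npz")); f=c["frame"]
g=cv2.cvtColor(f,cv2.COLOR_RGB2GRAY)
roi=np.zeros_like(g); cv2.fillConvexPoly(roi,np.array([[335,38],[410,15],[432,100],[362,118]]),255)
m=cv2.inRange(g,110,255)&roi
ct=max(cv2.findContours(m,0,2)[0],key=cv2.contourArea); r=cv2.minAreaRect(cv2.convexHull(ct)); print(r)
P=pix2plane(c,cv2.boxPoints(r),.08)[:,:2]; print("liner",P.round(4).tolist(),P.mean(0).round(4),[np.linalg.norm(P[i]-P[i-1]).round(4) for i in range(4)])
m=mask(c,"blue"); m[160:]=0
ct=max(cv2.findContours(m,0,2)[0],key=cv2.contourArea); r=cv2.minAreaRect(ct); P=pix2plane(c,cv2.boxPoints(r),.128)[:,:2]
e=[P[1]-P[0],P[2]-P[1]]
print("blue",P.mean(0).round(4),[(np.linalg.norm(v).round(4),(np.degrees(np.arctan2(v[1],v[0]))%180).round(1)) for v in e])
print("stub",pix2plane(c,(293,107),.138))
crop(c,230,470,0,160,3,"pics/w4c.png")
# held cap stub
s=read_state(); print("held stub", pix2plane(c,(316,322),s["ee_pos"][2]-.011+.058),s["ee_pos"])
E
```

```text
((382.9257507324219, 67.53068542480469), (62.64885711669922, 65.44172668457031), 67.55724334716797)
liner [[0.4812, 0.2524], [0.4817, 0.307], [0.5341, 0.3117], [0.5344, 0.2549]] [0.5079 0.2815] [np.float64(0.0532), np.float64(0.0546), np.float64(0.0526), np.float64(0.0568)]
blue [0.5085 0.1994] [(np.float64(0.0434), np.float64(150.3)), (np.float64(0.0295), np.float64(62.4))]
stub [[0.50861683 0.20013493 0.138     ]]
held stub [[0.56900574 0.19381723 0.31634685]] [0.5742091  0.19045091 0.26934685]
```

View pics/w4c.png

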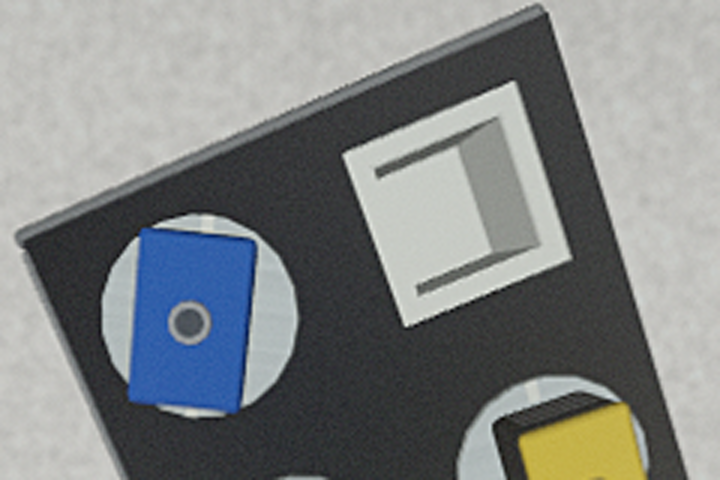

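```bash
python3 - <<'E'
from h import *
c=dict(np.load("w4.npz"))
P=pix2plane(c,np.array([[344,154],[516,82],[571,259],[406,326]])/3+[230,0],.08)[:,:2]; print(P.round(4).tolist(),P.mean(0))
m=mask(c,"orange"); ct=max(cv2.findContours(m,0,2)[0],key=cv2.contourArea); b=cv2.boundingRect(ct); print(b)
s=read_state(); x,y,w,h=b
P=pix2plane(c,[[x,y],[x+w,y],[x+w,y+h],[x,y+h]],s["ee_pos"][2]-.011+.048); R=Rtool(s)
print("cap corners rel TCP in tool mm",((P-s["ee_pos"])@R*1000).round(1).tolist())
E
```

```text
[[0.4827, 0.2555], [0.4829, 0.3074], [0.5344, 0.3072], [0.5344, 0.2556]] [0.50858875 0.28141026]
(273, 248, 89, 113)
cap corners rel TCP in tool mm [[-37.0, 26.2, -12.4], [-37.0, 26.2, 15.6], [-37.0, -16.9, 17.3], [-37.0, -17.0, -13.9]]
```

```bash
python3 - <<'E'
from h import *
c=dict(np.load("w4.npz")); s=read_state(); R=Rtool(s)
f=c["frame"][:,:,::-1].copy()
big=cv2.resize(f[190:390,220:420],None,fx=3.5,fy=3.5,interpolation=cv2.INTER_CUBIC)
for h,pts in((-37,[(22,15),(22,-15),(-22,-15),(-22,15)]),(-47,[(0,0)])):
    for p in pts:
        u=(proj(c,s["ee_pos"]+R@np.array([h,p[0],p[1]])/1000)[0]-[220,190])*3.5; print(p,u.round())
        cv2.circle(big,tuple(int(v) for v in u),4,(255,0,255),-1)
cv2.imwrite("pics/w4d.png",big)
E
```

```text
(22, 15) [488. 245.]
(22, -15) [159. 245.]
(-22, -15) [177. 639.]
(-22, 15) [472. 639.]
(0, 0) [323. 521.]
```

View pics/w4d.png

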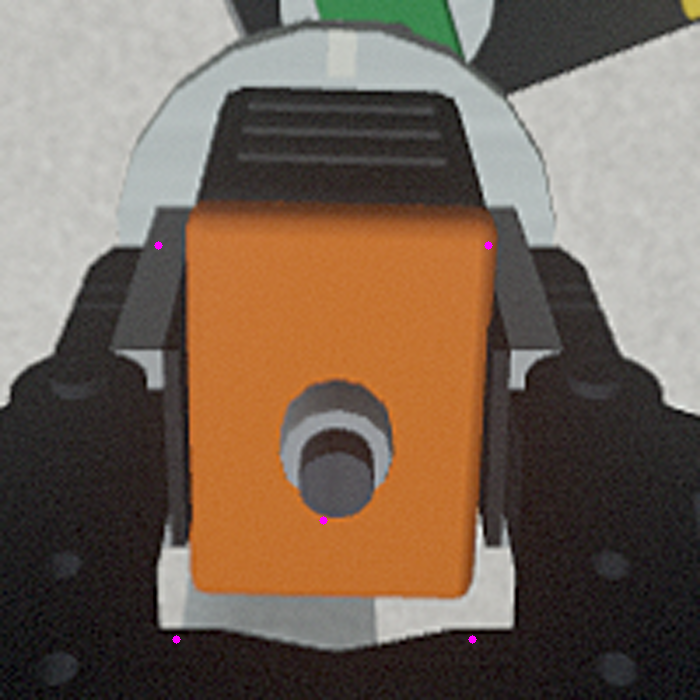

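```bash
python3 - <<'E'
from h import *
plan((.5085,.2808,.17),68)
E
```

```text
t 5.48 ee [0.5742 0.1905 0.2693] jaw deg 68.0 F [-0.3  0.1 -2.8] grip 0.0294
 -> xyz [99.3, 94.9, 59.1] turn [-0.04, -0.03, 0.03] rows>= 3.6
```

Call:
step_arm:
  jaw: [24, 24, 24, 24, 24, 24, 24, 24, 24, 24, 24, 24]
  xyz:
    - [0, 20, 12]
    - [0, 45, 28]
    - [0, 70, 43]
    - [0, 88, 55]
    - [0, 95, 59]
    - [5, 95, 59]
    - [20, 95, 59]
    - [45, 95, 59]
    - [70, 95, 59]
    - [90, 95, 59]
    - [99, 95, 59]
    - [99, 95, 59]
  turn:
    - [0, 0, 0]
    - [0, 0, 0]
    - [0, 0, 0]
    - [0, 0, 0]
    - [0, 0, 0]
    - [0, 0, 0]
    - [0, 0, 0]
    - [0, 0, 0]
    - [0, 0, 0]
    - [0, 0, 0]
    - [0, 0, 0]
    - [0, 0, 0]

```text
time: 6.48
ee_pos: [0.5081, 0.2791, 0.168]
orientation: [2.516, 1.566, -2.582]
wrist_force: [-0.5, -0.4, -2.0]
grip_width: 0.0296
```

```bash
python3 - <<'E'
from h import *
plan((.5085,.2808,.094),68)
c=camera("wrist"); cv2.imwrite("pics/w5.png",c["frame"][:,:,::-1])
c=camera("scene"); crop(c,350,460,160,270,5,"pics/s5.png")
E
```

```text
t 6.48 ee [0.5081 0.2791 0.168 ] jaw deg 67.9 F [-0.5 -0.4 -2. ] grip 0.0296
 -> xyz [74.0, 0.1, 2.0] turn [-0.14, -0.2, -0.15] rows>= 1.8
```

View pics/w5.png

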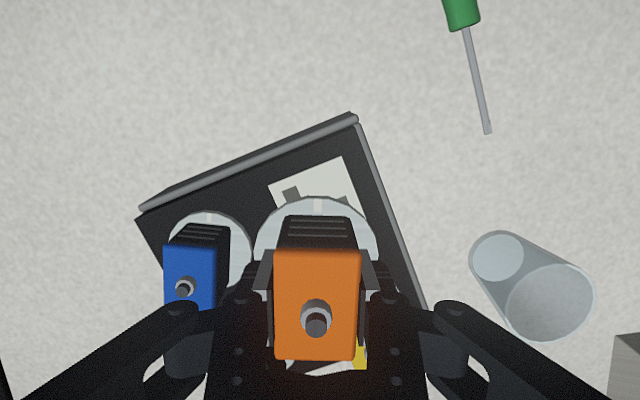

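View pics/s5.png

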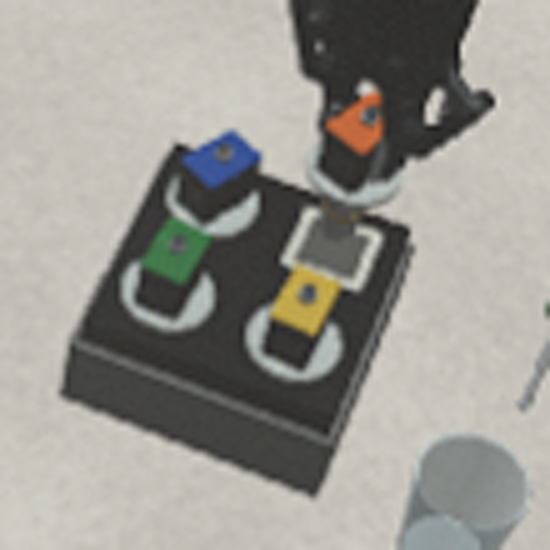

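Call:
step_arm:
  jaw: [24, 24, 24, 24, 24, 24]
  xyz:
    - [8, 0, 1.5]
    - [20, 0, 1.5]
    - [32, 0, 1.5]
    - [44, 0, 1.5]
    - [52, 0, 1.5]
    - [52, 0, 1.5]
  turn:
    - [0, 0, 0]
    - [0, 0, 0]
    - [0, 0, 0]
    - [0, 0, 0]
    - [0, 0, 0]
    - [0, 0, 0]

```text
time: 7.08
ee_pos: [0.5095, 0.2812, 0.118]
orientation: [-2.992, 1.57, -1.807]
wrist_force: [-1.2, 0.1, -2.6]
grip_width: 0.0293
```

```bash
python3 - <<'E'
from h import *
plan((.5085,.2808,.0935),68)
E
```

```text
t 7.08 ee [0.5095 0.2812 0.118 ] jaw deg 67.9 F [-1.2  0.1 -2.6] grip 0.0293
 -> xyz [24.5, 0.8, -0.7] turn [-0.11, -0.06, 0.01] rows>= 0.6
```

Force still free (-2.6 N = weight); continue to seat.

Call:
step_arm:
  jaw: [24, 24, 24, 24, 24]
  xyz:
    - [7, 0, 0]
    - [14, 0, 0]
    - [20, 0, 0]
    - [23.5, 0, 0]
    - [23.5, 0, 0]
  turn:
    - [0, 0, 0]
    - [0, 0, 0]
    - [0, 0, 0]
    - [0, 0, 0]
    - [0, 0, 0]

```text
time: 7.5
ee_pos: [0.5096, 0.2811, 0.0944]
orientation: [-2.782, 1.57, -1.597]
wrist_force: [-0.1, -0.7, -1.6]
grip_width: 0.0295
```

```bash
python3 - <<'E'
from h import *
plan((.5085,.2808,.0935),68)
E
```

```text
t 7.50 ee [0.5096 0.2811 0.0944] jaw deg 67.9 F [-0.1 -0.7 -1.6] grip 0.0295
 -> xyz [0.9, 0.9, -0.7] turn [-0.11, -0.07, 0.02] rows>= 0.0
```

Call:
step_arm:
  jaw: [24, 24, 24]
  xyz:
    - [1, 0, 0]
    - [1.5, 0, 0]
    - [1.5, 0, 0]
  turn:
    - [0, 0, 0]
    - [0, 0, 0]
    - [0, 0, 0]

```text
time: 7.75
ee_pos: [0.5097, 0.2812, 0.0941]
orientation: [-2.064, 1.569, -0.879]
wrist_force: [-4.3, -0.8, 6.3]
grip_width: 0.0292
```

Call:
step_arm:
  jaw: [34, 46, 46, 46, 46, 46]
  xyz:
    - [0, 0, 0]
    - [0, 0, 0]
    - [0, 0, 0]
    - [0, 0, 0]
    - [0, 0, 0]
    - [0, 0, 0]
  turn:
    - [0, 0, 0]
    - [0, 0, 0]
    - [0, 0, 0]
    - [0, 0, 0]
    - [0, 0, 0]
    - [0, 0, 0]

```text
time: 8.25
ee_pos: [0.5097, 0.2812, 0.094]
orientation: [-2.116, 1.569, -0.931]
wrist_force: [-0.0, 0.0, -0.0]
grip_width: 0.0459
```

```bash
python3 - <<'E'
from h import *
plan((.5085,.2808,.0935),68)
c=camera("wrist"); cv2.imwrite("pics/w6.png",c["frame"][:,:,::-1])
E
```

```text
t 8.25 ee [0.5097 0.2812 0.094 ] jaw deg 67.9 F [-0.  0. -0.] grip 0.0459
 -> xyz [0.5, 1.0, -0.9] turn [-0.1, -0.04, 0.07] rows>= 0.0
```

View pics/w6.png

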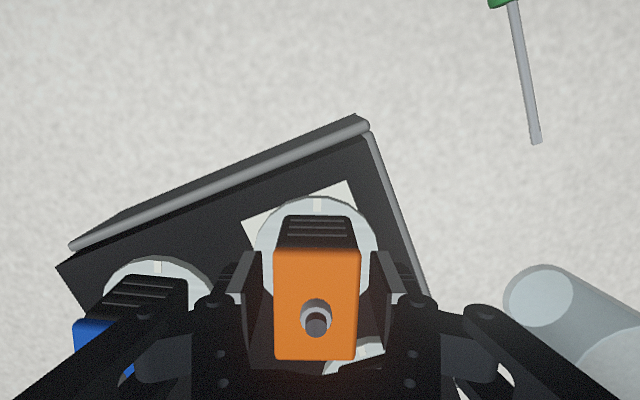

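Call:
step_arm:
  jaw: [46, 46, 46, 46, 46, 46, 46, 46, 46, 46, 46, 46, 46, 46]
  xyz:
    - [-8, 0, 0]
    - [-25, 0, 0]
    - [-50, 0, 0]
    - [-80, 0, 0]
    - [-110, 0, 0]
    - [-126, 0, 0]
    - [-126, -5, -10]
    - [-126, -14, -30]
    - [-126, -22, -52]
    - [-126, -28, -68]
    - [-126, -30, -75]
    - [-126, -30, -75]
    - [-126, -30, -75]
    - [-126, -30, -75]
  turn:
    - [0, 0, 0]
    - [0, 0, 0]
    - [0, 0, 0]
    - [0, 0, 0]
    - [0, 0, 0]
    - [0, 0, 0]
    - [2, 0, 0]
    - [5, 0, 0]
    - [5, 0, 0]
    - [5, 0, 0]
    - [5, 0, 0]
    - [5, 0, 0]
    - [5, 0, 0]
    - [5, 0, 0]

```text
time: 9.47
ee_pos: [0.5091, 0.2013, 0.2199]
orientation: [-2.141, 1.57, -1.043]
wrist_force: [-0.0, -0.1, -0.1]
grip_width: 0.046
```

```bash
python3 - <<'E'
from h import *
plan((.5085,.1998,.0925),62.5)
c=camera("wrist"); np.savez("w7.npz",**c); cv2.imwrite("pics/w7.png",c["frame"][:,:,::-1])
E
```

```text
t 9.47 ee [0.5091 0.2013 0.2199] jaw deg 62.9 F [-0.  -0.1 -0.1] grip 0.0460
 -> xyz [127.4, -0.0, -1.5] turn [0.42, -0.03, 0.05] rows>= 3.1
```

View pics/w7.png

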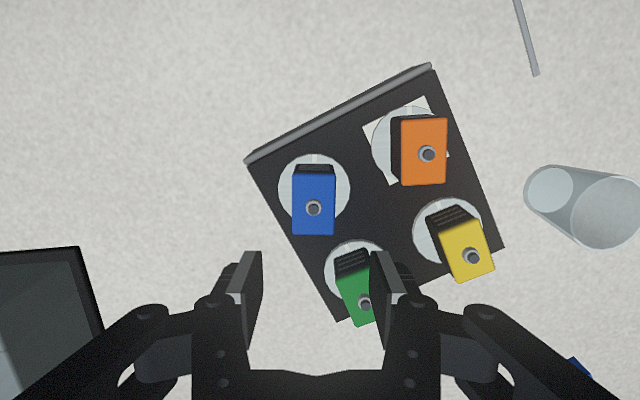

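```bash
python3 - <<'E'
from h import *
c=dict(np.load("w7.npz"))
for col,z in(("blue",.128),("orange",.128)):
    m=mask(c,col); m[260:]=0
    ct=max(cv2.findContours(m,0,2)[0],key=cv2.contourArea); r=cv2.minAreaRect(ct); P=pix2plane(c,cv2.boxPoints(r),z)[:,:2]
    e=[P[1]-P[0],P[2]-P[1]]
    print(col,cv2.boxPoints(r).round().tolist(),P.mean(0).round(4),[(np.linalg.norm(v).round(4),(np.degrees(np.arctan2(v[1],v[0]))%180).round(1)) for v in e])
print("stubs",pix2plane(c,[(313.5,208.5),(427,154)],.138).round(4))
crop(c,270,470,80,260,4,"pics/w7c.png")
E
```

```text
blue [[292.0, 173.0], [335.0, 173.0], [335.0, 234.0], [292.0, 234.0]] [0.5077 0.2004] [(np.float64(0.0285), np.float64(62.8)), (np.float64(0.0433), np.float64(153.7))]
orange [[401.0, 185.0], [401.0, 117.0], [446.0, 117.0], [446.0, 185.0]] [0.5088 0.2808] [(np.float64(0.0446), np.float64(156.6)), (np.float64(0.0288), np.float64(63.1))]
stubs [[0.5076 0.2005 0.138 ]
 [0.5083 0.2802 0.138 ]]
```

View pics/w7c.png

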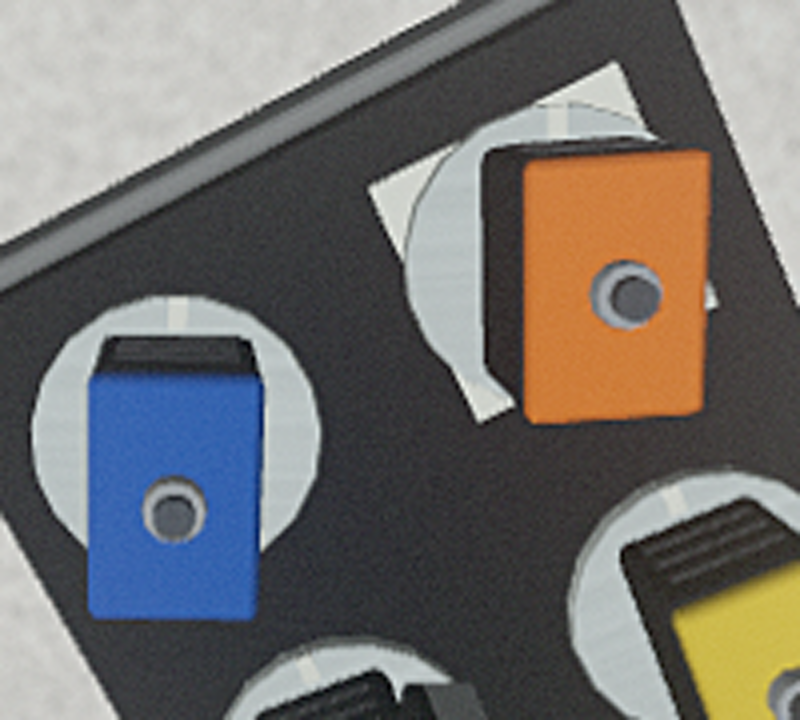

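Call:
step_arm:
  jaw: [48, 48, 48, 48, 48, 48, 48, 48, 48]
  xyz:
    - [20, 0.3, -1.2]
    - [55, 0.3, -1.2]
    - [85, 0.3, -1.2]
    - [105, 0.3, -1.2]
    - [118, 0.3, -1.2]
    - [125, 0.3, -1.2]
    - [128, 0.3, -1.2]
    - [128, 0.3, -1.2]
    - [128, 0.3, -1.2]
  turn:
    - [0, 0, 0]
    - [0, 0, 0]
    - [0, 0, 0]
    - [0, 0, 0]
    - [0, 0, 0]
    - [0, 0, 0]
    - [0, 0, 0]
    - [0, 0, 0]
    - [0, 0, 0]

```text
time: 10.27
ee_pos: [0.5088, 0.2006, 0.0927]
orientation: [-1.427, 1.569, -0.328]
wrist_force: [-0.4, -0.1, 0.5]
grip_width: 0.0478
```

```bash
python3 - <<'E'
from h import *
plan((.5082,.2002,.092),62.9)
c=camera("wrist"); cv2.imwrite("pics/w8.png",c["frame"][:,:,::-1])
E
```

```text
t 10.27 ee [0.5088 0.2006 0.0927] jaw deg 63.0 F [-0.4 -0.1  0.5] grip 0.0478
 -> xyz [0.7, 0.4, -0.7] turn [0.06, 0.02, 0.12] rows>= 0.0
```

View pics/w8.png

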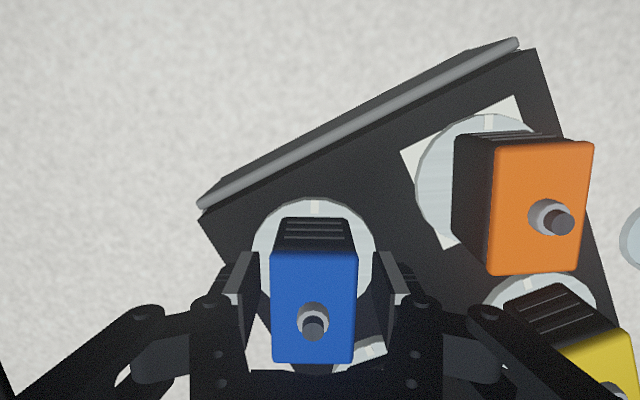

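Call:
step_arm:
  jaw: [24, 24, 24, 24, 24, 24, 24, 24]
  xyz:
    - [0, 0, -0.7]
    - [0, 0, -0.7]
    - [0, 0, -0.7]
    - [0, 0, -0.7]
    - [0, 0, -0.7]
    - [0, 0, -0.7]
    - [0, 0, -0.7]
    - [0, 0, -0.7]
  turn:
    - [0, 0, 0]
    - [0, 0, 0]
    - [0, 0, 0]
    - [0, 0, 0]
    - [0, 0, 0]
    - [0, 0, 0]
    - [0, 0, 0]
    - [0, 0, 0]
  squeeze: 100

```text
time: 10.98
ee_pos: [0.5091, 0.2, 0.0941]
orientation: [-1.179, 1.566, -0.08]
wrist_force: [-2.0, 0.5, 7.6]
grip_width: 0.0291
```

Call:
step_arm:
  jaw: [24, 24, 24, 24, 24, 24, 24, 24, 24, 24]
  xyz:
    - [-4, 0, 0]
    - [-12, 0, 0]
    - [-25, 0, 0]
    - [-45, 0, 0]
    - [-70, 0, 0]
    - [-100, 0, 0]
    - [-130, 0, 0]
    - [-155, 0, 0]
    - [-165, 0, 0]
    - [-165, 0, 0]
  turn:
    - [0, 0, 0]
    - [0, 0, 0]
    - [0, 0, 0]
    - [0, 0, 0]
    - [0, 0, 0]
    - [0, 0, 0]
    - [0, 0, 0]
    - [0, 0, 0]
    - [0, 0, 0]
    - [0, 0, 0]

```text
time: 11.82
ee_pos: [0.509, 0.2002, 0.2613]
orientation: [-1.053, 1.562, 0.045]
wrist_force: [1.0, -0.5, -3.4]
grip_width: 0.0286
```

```bash
python3 - <<'E'
from h import *
plan((.5150,-.1804,.26),68)
c=camera("wrist"); cv2.imwrite("pics/w9.png",c["frame"][:,:,::-1])
E
```

```text
t 11.82 ee [0.509  0.2002 0.2613] jaw deg 63.0 F [ 1.  -0.5 -3.4] grip 0.0286
 -> xyz [1.2, -178.4, -336.3] turn [-5.05, 0.22, 0.44] rows>= 9.1
```

View pics/w9.png

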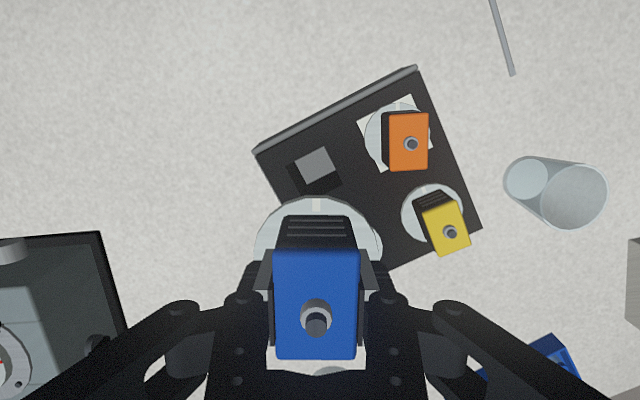

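```bash
python3 - <<'E'
from h import *
plan((.590,-.212,.265),68)
E
```

```text
t 11.87 ee [0.5084 0.2001 0.259 ] jaw deg 63.0 F [ 0.7  0.7 -3.2] grip 0.0290
 -> xyz [-5.5, -260.1, -329.9] turn [-5.04, 0.11, 0.26] rows>= 10.1
```

Call:
step_arm:
  jaw: [24, 24, 24, 24, 24, 24, 24, 24, 24, 24, 24, 24, 24, 24, 24]
  xyz:
    - [-6, -8, -10]
    - [-6, -26, -33]
    - [-6, -50, -63]
    - [-6, -75, -95]
    - [-6, -100, -127]
    - [-6, -125, -159]
    - [-6, -150, -190]
    - [-6, -175, -222]
    - [-6, -200, -254]
    - [-6, -224, -284]
    - [-6, -243, -308]
    - [-6, -255, -323]
    - [-6, -260, -330]
    - [-6, -260, -330]
    - [-6, -260, -330]
  turn:
    - [0, 0, 0]
    - [-1, 0, 0]
    - [-2, 0, 0]
    - [-3, 0, 0]
    - [-4, 0, 0]
    - [-5, 0, 0]
    - [-5, 0, 0]
    - [-5, 0, 0]
    - [-5, 0, 0]
    - [-5, 0, 0]
    - [-5, 0, 0]
    - [-5, 0, 0]
    - [-5, 0, 0]
    - [-5, 0, 0]
    - [-5, 0, 0]

```text
time: 13.12
ee_pos: [0.5894, -0.2115, 0.2646]
orientation: [-0.861, 1.567, 0.325]
wrist_force: [-0.9, 0.1, -2.5]
grip_width: 0.0286
```

```bash
python3 - <<'E'
from h import *
c=camera("wrist"); np.savez("w10.npz",**c); cv2.imwrite("pics/w10.png",c["frame"][:,:,::-1])
plan((.515,-.1804,.26),68)
E
```

```text
t 13.17 ee [ 0.5896 -0.2109  0.2651] jaw deg 68.0 F [-0.9 -0.1 -2.6] grip 0.0292
 -> xyz [4.8, 80.6, 0.3] turn [0.01, 0.12, 0.19] rows>= 1.9
```

View pics/w10.png

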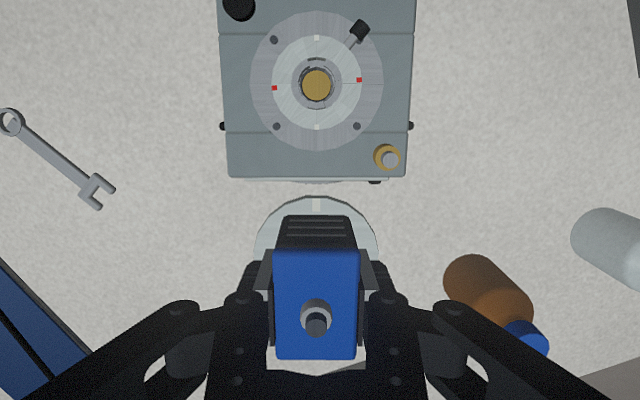

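```bash
python3 - <<'E'
from h import *
c=dict(np.load("w10.npz")); hsv=cv2.cvtColor(c["frame"],cv2.COLOR_RGB2HSV)
rd=cv2.inRange(hsv,(0,120,80),(5,255,255))|cv2.inRange(hsv,(170,120,80),(180,255,255))
k,l,st,ce=cv2.connectedComponentsWithStats(rd); Q=[]
for i in range(1,k):
    if st[i,4]>=6 and ce[i][1]<120: Q.append(pix2plane(c,ce[i],.125)[0]); print(ce[i].round(1),Q[-1].round(4))
d=Q[0]-Q[1]; print("mid",((Q[0]+Q[1])/2).round(4),np.linalg.norm(d).round(4),(np.degrees(np.arctan2(d[1],d[0]))%180).round(1))
crop(c,240,400,5,160,5,"pics/w10c.png")
g=cv2.cvtColor(c["frame"],cv2.COLOR_RGB2GRAY)
wm=cv2.inRange(hsv,(0,0,185),(180,40,255)); wm[:10]=0; wm[140:]=0; wm[:,:250]=0; wm[:,390:]=0
k,l,st,ce=cv2.connectedComponentsWithStats(wm)
for i in range(1,k):
    if st[i,4]>=5: print("w",st[i],ce[i].round(1),pix2plane(c,ce[i],.125).round(4))
E
```

```text
[359.   79.4] [ 0.5247 -0.1499  0.125 ]
[274.1  87.3] [ 0.506  -0.2107  0.125 ]
mid [ 0.5154 -0.1803  0.125 ] 0.0636 73.0
w [314  35   5   5  24] [316.1  37.1] [[ 0.4856 -0.1685  0.125 ]]
w [315 125   4   4  16] [316.5 126.5] [[ 0.5448 -0.1922  0.125 ]]
```

View pics/w10c.png

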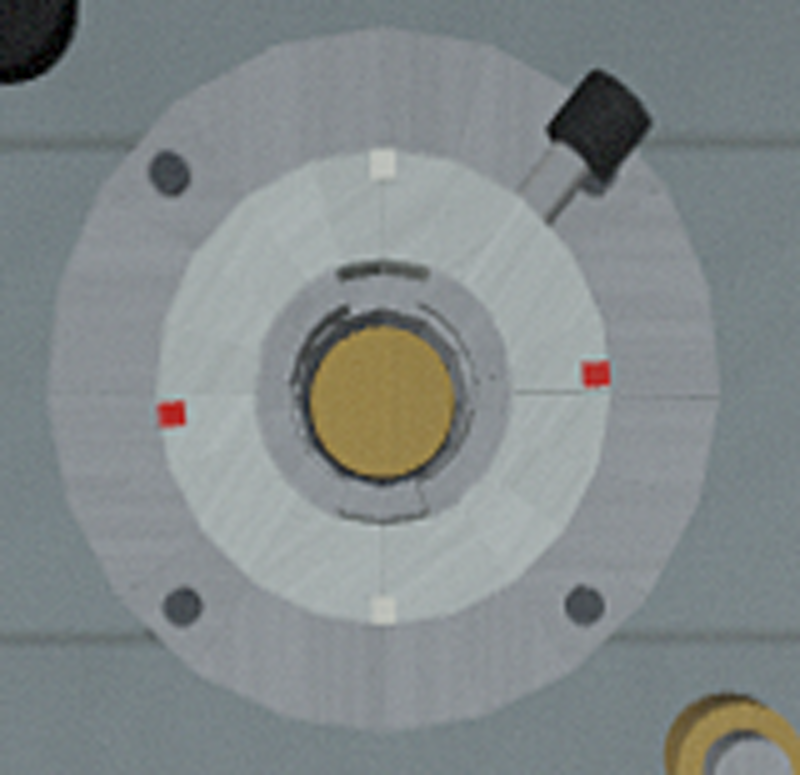

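```bash
python3 - <<'E'
from h import *
plan((.5156,-.1805,.22),68.2)
E
```

```text
t 13.17 ee [ 0.5896 -0.2109  0.2651] jaw deg 68.0 F [-0.9 -0.1 -2.6] grip 0.0292
 -> xyz [44.8, 80.1, 0.3] turn [-0.19, 0.12, 0.19] rows>= 2.2
```

Call:
step_arm:
  jaw: [24, 24, 24, 24, 24, 24, 24, 24, 24]
  xyz:
    - [0, 12, 0.3]
    - [0, 35, 0.3]
    - [0, 58, 0.3]
    - [0, 74, 0.3]
    - [5, 80, 0.3]
    - [20, 80, 0.3]
    - [38, 80, 0.3]
    - [45, 80, 0.3]
    - [45, 80, 0.3]
  turn:
    - [-0.2, 0.1, 0.2]
    - [-0.2, 0.1, 0.2]
    - [-0.2, 0.1, 0.2]
    - [-0.2, 0.1, 0.2]
    - [-0.2, 0.1, 0.2]
    - [-0.2, 0.1, 0.2]
    - [-0.2, 0.1, 0.2]
    - [-0.2, 0.1, 0.2]
    - [-0.2, 0.1, 0.2]

```text
time: 13.92
ee_pos: [0.5151, -0.1792, 0.2185]
orientation: [1.248, 1.567, 2.44]
wrist_force: [0.6, -0.6, -2.3]
grip_width: 0.0289
```

```bash
python3 - <<'E'
from h import *
plan((.5156,-.1805,.175),68.2)
c=camera("wrist"); np.savez("w11.npz",**c); cv2.imwrite("pics/w11.png",c["frame"][:,:,::-1])
c=camera("scene"); crop(c,230,350,80,200,5,"pics/s11.png")
E
```

```text
t 13.92 ee [ 0.5151 -0.1792  0.2185] jaw deg 68.3 F [ 0.6 -0.6 -2.3] grip 0.0289
 -> xyz [43.5, -1.1, -1.1] turn [0.09, 0.06, -0.18] rows>= 1.0
```

View pics/w11.png

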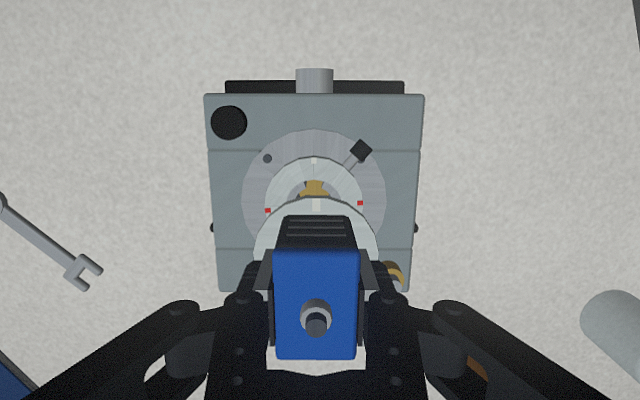

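View pics/s11.png

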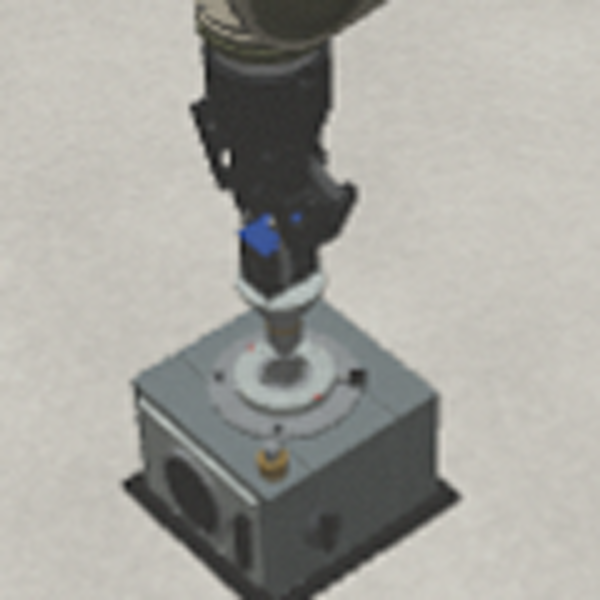

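Call:
step_arm:
  jaw: [24, 24, 24, 24, 24, 24, 24, 24, 24]
  xyz:
    - [0, -1.1, -1.1]
    - [5, -1.1, -1.1]
    - [12, -1.1, -1.1]
    - [20, -1.1, -1.1]
    - [28, -1.1, -1.1]
    - [36, -1.1, -1.1]
    - [42, -1.1, -1.1]
    - [43, -1.1, -1.1]
    - [43, -1.1, -1.1]
  turn:
    - [0, 0, 0]
    - [0, 0, 0]
    - [0, 0, 0]
    - [0, 0, 0]
    - [0, 0, 0]
    - [0, 0, 0]
    - [0, 0, 0]
    - [0, 0, 0]
    - [0, 0, 0]

```text
time: 14.77
ee_pos: [0.5165, -0.1815, 0.1771]
orientation: [0.349, 1.57, 1.54]
wrist_force: [0.6, -0.2, -2.3]
grip_width: 0.0286
```

```bash
python3 - <<'E'
from h import *
plan((.5156,-.1805,.152),68.2)
print(read_state()["torque"])
c=camera("wrist"); np.savez("w12.npz",**c); cv2.imwrite("pics/w12.png",c["frame"][:,:,::-1])
E
```

```text
t 14.77 ee [ 0.5165 -0.1815  0.1771] jaw deg 68.3 F [ 0.6 -0.2 -2.3] grip 0.0286
 -> xyz [25.1, 1.2, 0.6] turn [0.06, 0.03, -0.01] rows>= 0.6
[0.00895811 0.07109486 0.013332  ]
```

View pics/w12.png

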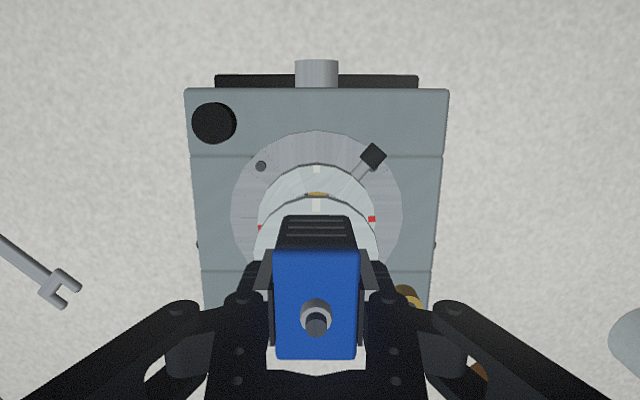

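Call:
step_arm:
  jaw: [24, 24, 24, 24, 24, 24, 24]
  xyz:
    - [2, 1, 0.5]
    - [6, 1, 0.5]
    - [11, 1, 0.5]
    - [16, 1, 0.5]
    - [20, 1, 0.5]
    - [20, 1, 0.5]
    - [20, 1, 0.5]
  turn:
    - [0, 0, 0]
    - [0, 0, 0]
    - [0, 0, 0]
    - [0, 0, 0]
    - [0, 0, 0]
    - [0, 0, 0]
    - [0, 0, 0]

```text
time: 15.4
ee_pos: [0.5159, -0.1807, 0.1573]
orientation: [-0.422, 1.57, 0.77]
wrist_force: [0.0, 0.1, -2.7]
grip_width: 0.0288
```

```bash
python3 - <<'E'
from h import *
plan((.5156,-.1805,.147),68.2)
print(read_state()["torque"])
c=camera("wrist"); np.savez("w13.npz",**c); crop(c,220,420,130,290,4,"pics/w13.png")
E
```

```text
t 15.40 ee [ 0.5159 -0.1807  0.1573] jaw deg 68.3 F [ 0.   0.1 -2.7] grip 0.0288
 -> xyz [10.3, 0.3, 0.1] turn [0.06, 0.02, 0.01] rows>= 0.2
[-0.0133223  -0.04053753 -0.0264695 ]
```

View pics/w13.png

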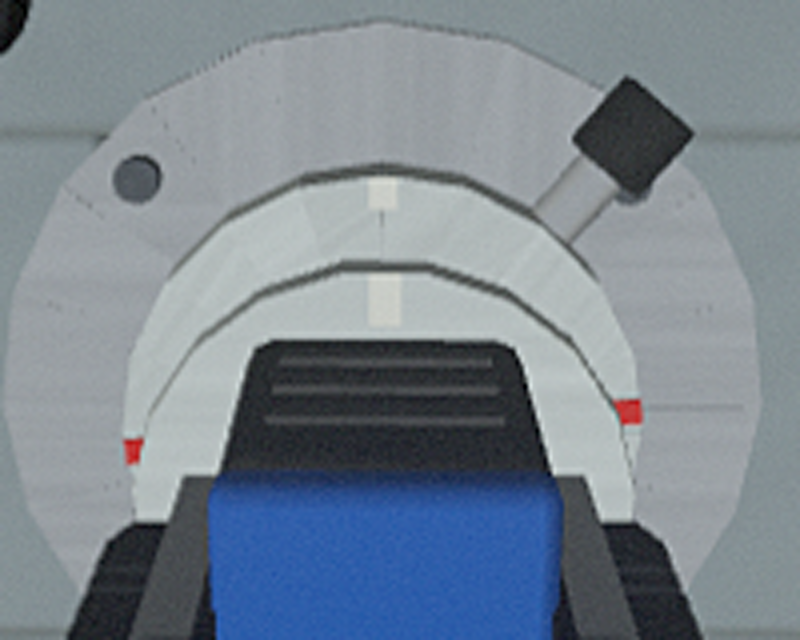

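Call:
step_arm:
  jaw: [24, 24, 24, 24, 24, 24]
  xyz:
    - [2, 0, 0]
    - [4, 0, 0]
    - [6, 0, 0]
    - [8, 0, 0]
    - [10, 0, 0]
    - [10, 0, 0]
  turn:
    - [0, 0, 0]
    - [0, 0, 0]
    - [0, 0, 0]
    - [0, 0, 0]
    - [0, 0, 0]
    - [0, 0, 0]

```text
time: 15.95
ee_pos: [0.5161, -0.1808, 0.1478]
orientation: [-1.42, 1.57, -0.228]
wrist_force: [-1.1, 1.1, 4.4]
grip_width: 0.0289
```

```bash
python3 - <<'E'
from h import *
plan((.5156,-.1805,.137),68.2)
print(read_state()["torque"])
E
```

```text
t 15.95 ee [ 0.5161 -0.1808  0.1478] jaw deg 68.3 F [-1.1  1.1  4.4] grip 0.0289
 -> xyz [10.8, 0.6, 0.1] turn [0.06, 0.01, 0.07] rows>= 0.3
[ 0.17102469  0.25052613 -0.0162839 ]
```

Call:
step_arm:
  jaw: [24, 24, 24, 24, 24, 24]
  xyz:
    - [2, 0.3, 0]
    - [4, 0.3, 0]
    - [6, 0.3, 0]
    - [7.5, 0.3, 0]
    - [7.5, 0.3, 0]
    - [7.5, 0.3, 0]
  turn:
    - [0, 0, 0]
    - [0, 0, 0]
    - [0, 0, 0]
    - [0, 0, 0]
    - [0, 0, 0]
    - [0, 0, 0]

```text
time: 16.45
ee_pos: [0.5162, -0.1809, 0.1412]
orientation: [-1.558, 1.568, -0.367]
wrist_force: [-1.7, 2.1, 9.1]
grip_width: 0.0291
```

```bash
python3 - <<'E'
from h import *
plan((.5156,-.1805,.137),68.2)
print(read_state()["torque"])
c=camera("wrist"); np.savez("w14.npz",**c); crop(c,220,420,130,290,4,"pics/w14.png")
E
```

```text
t 16.45 ee [ 0.5162 -0.1809  0.1412] jaw deg 68.3 F [-1.7  2.1  9.1] grip 0.0291
 -> xyz [4.2, 0.7, 0.1] turn [0.06, 0.0, 0.16] rows>= 0.1
[0.39146616 0.54263006 0.00462168]
```

View pics/w14.png

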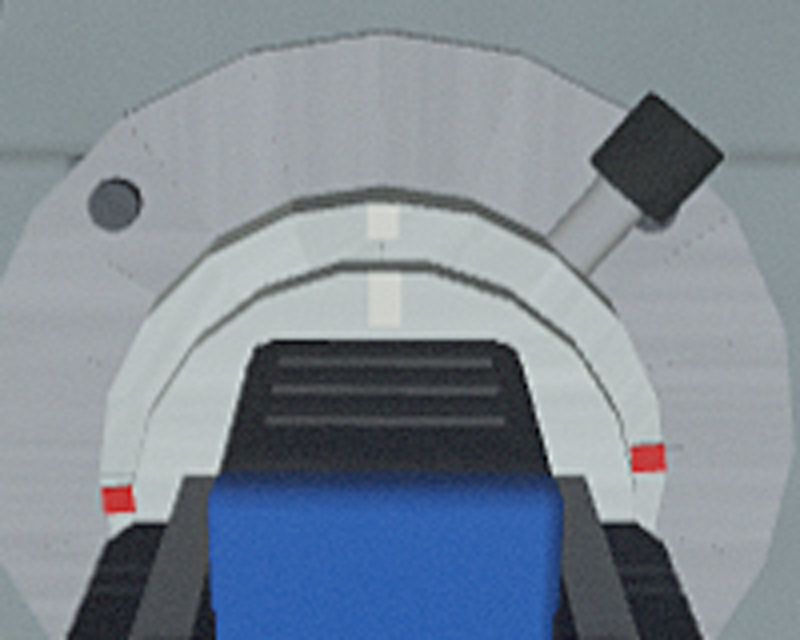

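Call:
step_arm:
  jaw: [24, 24, 24, 24, 24]
  xyz:
    - [2, 0.3, 0]
    - [4, 0.3, 0]
    - [4, 0.3, 0]
    - [4, 0.3, 0]
    - [4, 0.3, 0]
  turn:
    - [0, 0, 0]
    - [0, 0, 0]
    - [0, 0, 0]
    - [0, 0, 0]
    - [0, 0, 0]

```text
time: 16.92
ee_pos: [0.5162, -0.1809, 0.1391]
orientation: [-1.647, 1.566, -0.455]
wrist_force: [-5.5, 3.4, 16.5]
grip_width: 0.0288
```

```bash
python3 - <<'E'
from h import *
plan((.5156,-.1805,.137),68.2)
print(read_state()["torque"])
E
```

```text
t 16.92 ee [ 0.5162 -0.1809  0.1391] jaw deg 68.3 F [-5.5  3.4 16.5] grip 0.0288
 -> xyz [2.1, 0.7, 0.1] turn [0.07, -0.02, 0.27] rows>= 0.1
[0.65048064 1.01775614 0.00110478]
```

Call:
step_arm:
  jaw: [24, 24, 24, 24, 24, 24, 24, 24, 24, 24, 24, 24]
  xyz:
    - [2.8, 0.3, 0]
    - [2.8, 0.3, 0]
    - [2.8, 0.3, -0.1]
    - [2.8, 0.3, -0.2]
    - [2.8, 0.3, -0.3]
    - [2.8, 0.3, -0.3]
    - [2.8, 0.4, -0.4]
    - [2.8, 0.4, -0.4]
    - [2.8, 0.4, -0.5]
    - [2.8, 0.4, -0.6]
    - [2.8, 0.4, -0.6]
    - [2.8, 0.5, -0.6]
  turn:
    - [0, 0, 0]
    - [2, 0, 0]
    - [5, 0, 0]
    - [8, 0, 0]
    - [11, 0, 0]
    - [15, 0, 0]
    - [19, 0, 0]
    - [23, 0, 0]
    - [27, 0, 0]
    - [31, 0, 0]
    - [35, 0, 0]
    - [38, 0, 0]

```text
time: 17.92
ee_pos: [0.5166, -0.1819, 0.1391]
orientation: [-1.069, 1.561, -0.544]
wrist_force: [-2.5, 0.8, 20.8]
grip_width: 0.0288
```

```bash
python3 - <<'E'
from h import *
plan((.5153,-.1812,.137),68.2-86)
print(read_state()["torque"])
c=camera("wrist"); np.savez("w15.npz",**c); cv2.imwrite("pics/w15.png",c["frame"][:,:,::-1])
E
```

```text
t 17.92 ee [ 0.5166 -0.1819  0.1391] jaw deg 30.1 F [-2.5  0.8 20.8] grip 0.0288
 -> xyz [2.1, 1.3, -0.8] turn [47.91, 0.44, 0.34] rows>= 6.7
[0.39292357 0.9246009  0.14404486]
```

View pics/w15.png

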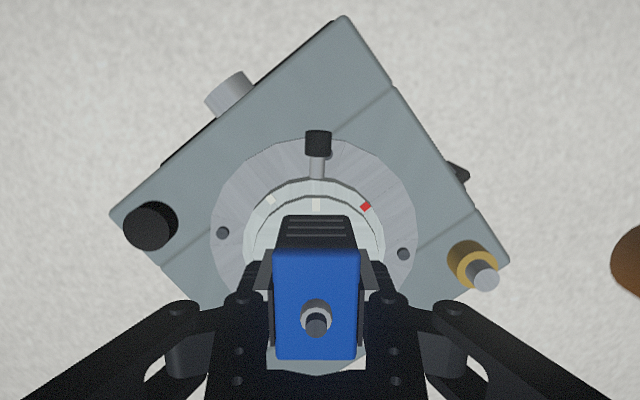

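Call:
step_arm:
  jaw: [24, 24, 24, 24, 24, 24, 24, 24, 24, 24, 24, 24, 24, 24, 24, 24, 24]
  xyz:
    - [2.8, 0.2, 0]
    - [2.8, 0.3, -0.1]
    - [2.8, 0.4, -0.2]
    - [2.8, 0.5, -0.2]
    - [2.8, 0.5, -0.3]
    - [2.8, 0.6, -0.3]
    - [2.8, 0.6, -0.4]
    - [2.8, 0.7, -0.4]
    - [2.8, 0.8, -0.5]
    - [2.8, 0.8, -0.5]
    - [2.8, 0.8, -0.5]
    - [2.8, 0.8, -0.6]
    - [2.8, 0.8, -0.6]
    - [2.8, 0.8, -0.6]
    - [2.8, 0.8, -0.6]
    - [2.8, 0.8, -0.6]
    - [2.8, 0.8, -0.6]
  turn:
    - [2, 0, 0]
    - [6, 0, 0]
    - [10, 0, 0]
    - [14, 0, 0]
    - [18, 0, 0]
    - [22, 0, 0]
    - [26, 0, 0]
    - [30, 0, 0]
    - [34, 0, 0]
    - [38, 0, 0]
    - [42, 0, 0]
    - [45, 0, 0]
    - [47, 0, 0]
    - [49, 0, 0]
    - [51, 0, 0]
    - [52, 0, 0]
    - [52, 0, 0]

```text
time: 19.38
ee_pos: [0.5149, -0.1814, 0.1391]
orientation: [-0.352, 1.562, -0.736]
wrist_force: [-13.9, 5.1, 29.6]
grip_width: 0.029
```

```bash
python3 - <<'E'
from h import *
plan((.5153,-.1812,.137),68.2-86)
print(read_state()["torque"])
c=camera("wrist"); np.savez("w16.npz",**c); cv2.imwrite("pics/w16.png",c["frame"][:,:,::-1])
E
```

```text
t 19.38 ee [ 0.5149 -0.1814  0.1391] jaw deg -22.0 F [-13.9   5.1  29.6] grip 0.0290
 -> xyz [2.1, 0.4, 0.3] turn [-4.19, 0.46, 0.19] rows>= 0.6
[1.10116546 3.14558907 0.50565546]
```

View pics/w16.png

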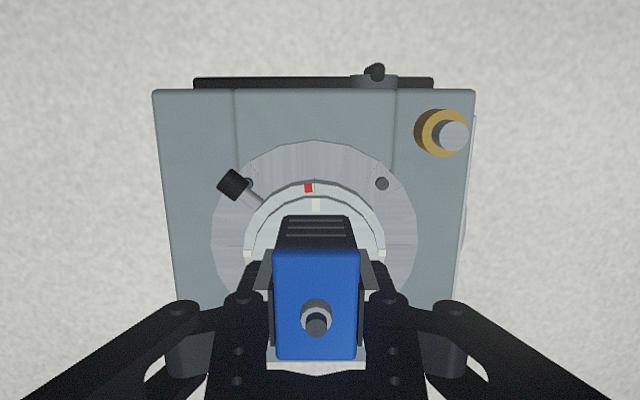

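Call:
step_arm:
  jaw: [24, 24, 24, 24, 24, 24]
  xyz:
    - [2.6, 0, 0]
    - [2.5, 0, 0]
    - [2.5, 0, 0]
    - [2.5, 0, 0]
    - [2.5, 0, 0]
    - [2.5, 0, 0]
  turn:
    - [-1, 0, 0]
    - [-2, 0, 0]
    - [-2, 0, 0]
    - [-2, 0, 0]
    - [-2, 0, 0]
    - [-2, 0, 0]

```text
time: 19.93
ee_pos: [0.5149, -0.1813, 0.1391]
orientation: [-0.407, 1.561, -0.755]
wrist_force: [-9.3, 5.7, 24.1]
grip_width: 0.0286
```

```bash
python3 - <<'E'
from h import *
plan((.5153,-.1812,.137),68.2-86)
s=read_state();R=Rtool(s);print(s["torque"],"tilt",np.arccos(-R[2,0]))
c=camera("scene"); crop(c,230,350,80,200,5,"pics/s17.png")
c=camera("wrist"); np.savez("w17.npz",**c); crop(c,220,420,130,290,4,"pics/w17.png")
t=camera("top"); crop(t,200,450,170,290,3,"pics/t17.png")
E
```

```text
t 19.93 ee [ 0.5149 -0.1813  0.1391] jaw deg -19.9 F [-9.3  5.7 24.1] grip 0.0286
 -> xyz [2.1, 0.2, 0.4] turn [-2.11, 0.51, 0.23] rows>= 0.3
[1.0329566  2.08798184 0.20177267] tilt 0.009765418205674704
```

View pics/w17.png

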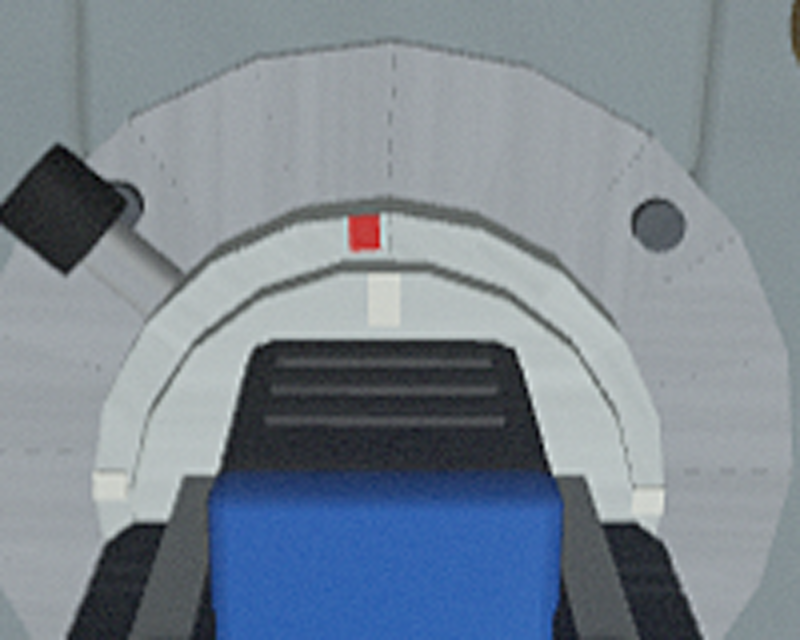

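View pics/s17.png

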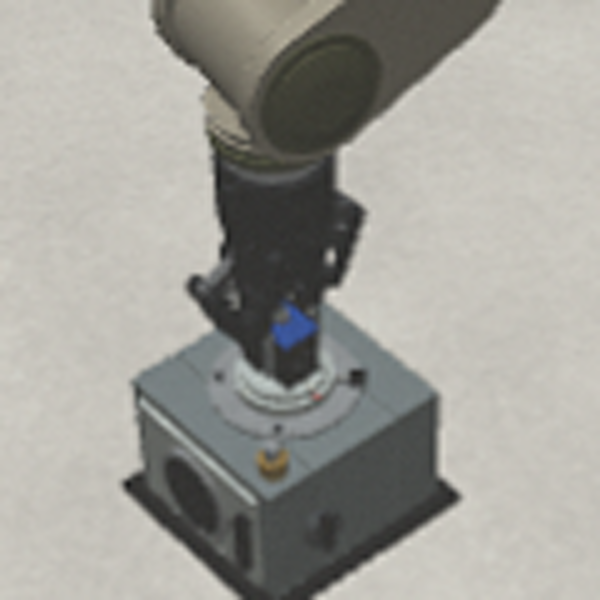

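View pics/t17.png

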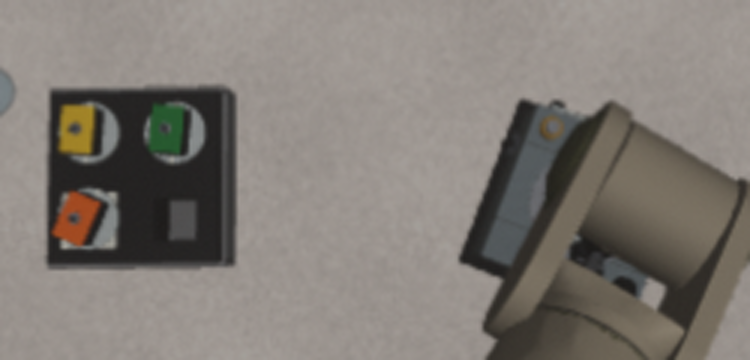

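```bash
python3 -c "
from h import *
print(finish_job()); s=read_state(); print(s['time'],s['ee_pos'],s['wrist_force'],s['grip_width'])"
```

```text
the job is handed in; nothing more can be done
None
the job is handed in; nothing more can be done
```

The probe change is done and handed in at about 20 s of the 66 s. The hand-in itself gives no verdict.

- **Used probe:** I lifted it straight out and stood it in the white-lined cell. The picture after letting go put its cap about 1 mm from the cell centre, upright and seated.
- **Clean probe:** I lined its pins up with the slots, pushed it in against the spring, and turned it clockwise onto the stop. I then backed off about 2° to ease the load on the stop.
- **Last readings, clean probe:**
  - It is turned about 88°.
  - The gripper is tilted 0.01 rad.
  - The probe is held at 28.6 mm finger opening, with the grip set to 100 N.
  - The arm is pressing down with 24 N.
- **Flange on the collar:** The finger height of 0.1391 m is exactly what I worked out for the flange resting on the collar. That rests on the grip height measured in the rack.

**What did not match exactly:**
- A sideways force of about 11 N on the wrist remained at the end.
- The flange mark sits about 2–4° past the red mark, which I put down to play at the stop and in the grip.
- Close up, the wrist camera disagreed with the arm by a few millimetres. I corrected for this using the used probe's own grasp position.

The yellow and green spares were in place in the last top view. I did not measure the other objects again.

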